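# Rock the gearboxes for a loose piece, then pack the kit box

### The job

Either sealed gearbox may have a broken piece rolling loose inside (at most one has): pick up the white one first, then the blue, and rock each gently off the bench, tipping its ends down by a good 20 degrees with a short pause, to feel for it. Lay a rattling gearbox flat in the red reject tray and each sound one flat on the floor of the clear kit box, then lay the light plywood wheel flat, hub up, on top of the gearbox or gearboxes in the box. Handle the gearboxes gently, without jerking or dropping them, leave the spool, bottle, mug and tape roll where they stand, and let go of everything.

Things in the scene. Friction and masses are not known exactly. Their poses are not given: they have to be found in the camera images.
- gearbox_white: Sealed grey gearbox, white top: closed box 140 long (x) x 56 wide (y) x 52 mm high, origin at the centre of its underside. Grip across the 56 mm. 0.36-0.56 kg (hidden). In this one, the other or neither, at random, an extra 160 g piece rolls freely to whichever end is lowered, 49 mm from the middle either way: the moment on the hand shifts by 0.15 N m (it rolls over in about 0.5 s at 9 degrees).
- gearbox_blue: Sealed grey gearbox, blue top: closed box 140 long (x) x 56 wide (y) x 52 mm high, origin at the centre of its underside. Grip across the 56 mm. 0.36-0.56 kg (hidden). In this one, the other or neither, at random, an extra 160 g piece rolls freely to whichever end is lowered, 49 mm from the middle either way: the moment on the hand shifts by 0.15 N m (it rolls over in about 0.5 s at 9 degrees).
- wheel: Light plywood wheel (60 g): disc 120 mm across and 8 mm thick, lying flat, with a wooden hub 32 mm across standing 26 mm up from the middle of the disc (top 34 mm above the underside), to grip it by. Origin at the centre of its underside, z up.
- kit_box: Clear open box, fixed to the bench: outside 220 (x) x 172 (y) x 46 mm high, walls and floor 4 mm thick. Origin at the centre of its underside. Two gearboxes fit side by side, lengths along its y, at about x = -46 and +46 mm.
- reject_tray: Red open tray, fixed to the bench: outside 190 (x) x 140 (y) x 40 mm high, walls and floor 4 mm thick. Origin at the centre of its underside. One gearbox fits lengthwise along its x.
- spool: Bystander: upright spool of beige thread, 54 mm across, 150 mm tall; origin at the centre of its underside.
- glue_bottle: Bystander: white bottle with orange cap, 52 mm across, 145 mm tall; origin at the centre of its underside.
- mug: Bystander: white mug, 80 mm across, 95 mm tall, handle on its +y side reaching about 35 mm out; origin at the centre of its underside.
- tape_roll: Bystander: roll of beige tape lying flat, 104 mm across, 48 mm high; origin at the centre of its underside.

How it is judged (in metres and radians):
On the way, in this order (a step that is already met when the one before it is completed fails the run):
1. the white-topped gearbox is held clear of the bench (underside over 50 mm up) and tipped end-down by more than 11.5 degrees, either way, for 0.2 s (height (world z) of gearbox_white above 0.05 m and (angle between gearbox_white's own x axis and vertical below 1.3708 rad or angle between gearbox_white's own x axis and vertical above 1.7708 rad)), for 0.2 s.
2. the blue-topped gearbox is held clear of the bench (underside over 50 mm up) and tipped end-down by more than 11.5 degrees, either way, for 0.2 s (height (world z) of gearbox_blue above 0.05 m and (angle between gearbox_blue's own x axis and vertical below 1.3708 rad or angle between gearbox_blue's own x axis and vertical above 1.7708 rad)), for 0.2 s.
At the end, for the whole second after the job is handed in: A rattling gearbox lies flat (0.1 rad) on the tray's floor, every sound one flat on the kit box's floor; the wheel lies flat (0.1 rad), hub up, on top, its underside 52-64 mm above the box's underside, its centre within 75 mm (box x) and 55 mm (y) of the box's; all at rest (((distance between loose_piece and gearbox_white below 0.08 m and (x of gearbox_white in the frame of reject_tray between -0.08 and 0.08 m and y of gearbox_white in the frame of reject_tray between -0.06 and 0.06 m and z of gearbox_white in the frame of reject_tray below 0.012 m and angle between gearbox_white's own z axis and vertical below 0.1 rad) and (x of gearbox_blue in the frame of kit_box between -0.1 and 0.1 m and y of gearbox_blue in the frame of kit_box between -0.07 and 0.07 m and z of gearbox_blue in the frame of kit_box below 0.012 m and angle between gearbox_blue's own z axis and vertical below 0.1 rad)) or (distance between loose_piece and gearbox_blue below 0.08 m and (x of gearbox_blue in the frame of reject_tray between -0.08 and 0.08 m and y of gearbox_blue in the frame of reject_tray between -0.06 and 0.06 m and z of gearbox_blue in the frame of reject_tray below 0.012 m and angle between gearbox_blue's own z axis and vertical below 0.1 rad) and (x of gearbox_white in the frame of kit_box between -0.1 and 0.1 m and y of gearbox_white in the frame of kit_box between -0.07 and 0.07 m and z of gearbox_white in the frame of kit_box below 0.012 m and angle between gearbox_white's own z axis and vertical below 0.1 rad)) or (distance of loose_piece from where it was at the start of the episode below 0.03 m and (x of gearbox_white in the frame of kit_box between -0.1 and 0.1 m and y of gearbox_white in the frame of kit_box between -0.07 and 0.07 m and z of gearbox_white in the frame of kit_box below 0.012 m and angle between gearbox_white's own z axis and vertical below 0.1 rad) and (x of gearbox_blue in the frame of kit_box between -0.1 and 0.1 m and y of gearbox_blue in the frame of kit_box between -0.07 and 0.07 m and z of gearbox_blue in the frame of kit_box below 0.012 m and angle between gearbox_blue's own z axis and vertical below 0.1 rad))) and x of wheel in the frame of kit_box between -0.075 and 0.075 m and y of wheel in the frame of kit_box between -0.055 and 0.055 m and z of wheel in the frame of kit_box between 0.052 and 0.064 m and angle between wheel's own z axis and vertical below 0.1 rad and linear speed of each of gearbox_white, gearbox_blue, wheel below 0.03 m/s); the robot touches nothing.
It fails at once if a gearbox is jerked (faster than 1.5 m/s) or dropped (faster than 0.6 m/s with its underside less than 50 mm above the bench) (linear speed of any of gearbox_white, gearbox_blue above 1.5 m/s or (linear speed of gearbox_white above 0.6 m/s and height (world z) of gearbox_white below 0.05 m) or (linear speed of gearbox_blue above 0.6 m/s and height (world z) of gearbox_blue below 0.05 m)).
It fails at once if the spool is pushed more than 20 mm (distance of spool from where it was at the start of the episode above 0.02 m).
It fails at once if the glue bottle is pushed more than 20 mm (distance of glue_bottle from where it was at the start of the episode above 0.02 m).
It fails at once if the mug is pushed more than 20 mm (distance of mug from where it was at the start of the episode above 0.02 m).
It fails at once if the tape roll is pushed more than 20 mm (distance of tape_roll from where it was at the start of the episode above 0.02 m).
It also fails if it takes over 72 s, if anything falls off the work surface, if the arm or the gripper's body presses on something with over 40 N, if the wrist force passes 120 N, or if a joint passes its speed limit or range.

### The arm

A 6-joint arm with a two-finger parallel gripper is mounted at the origin on the work surface. World frame = base frame: x ahead of the robot, y to its left, z up, the work surface at z = 0. Lengths are in mm, angles in rad, forces in N, time in s.
With the tool pointing down it reaches from about 350 to 775 mm from the base axis. Payload 7.3 kg.
Tool frame: the origin (TCP) lies midway between the tips of the shut fingers; the grasp point (between the pads) lies 19 mm behind it; z points along the fingers, y is the direction in which the jaws open and shut (so a half turn about z gives the same grasp; the last joint's range is limited). The gripper opens to 92 mm and grips with 3 to 60 N. Pads are 19 mm wide; open, the fingers measure 130 mm over their backs; the gripper's body (75 mm by 190 mm) begins 47 mm behind the grasp point.
Start: joints at [0.957, 0.342, 1.524, -0, 1.275, -0.146], TCP at [236.724, 468.622, 226.741] pointing down, gripper open.
Joint ranges: [-2.53, 2.53], [-0.77, 2.02], [0.04, 2.7], [-1, 4.14], [0.28, 2.66], [-3.11, 3.11]. Speed limits (rad/s): [2.57, 2.57, 3.14, 3.14, 3.14, 3.14].

### API

Orientations are given as [roll, pitch, yaw] about the fixed x, y, z axes, in that order (R = Rz(yaw) Ry(pitch) Rx(roll)).
In Python, from plant import sensors, imaging, ticket gives the robot as it stands. The module is installed in compiled form; this text tells all that it offers.
- The arm moves only by the tool arm_command, never from a script. Its argument "increments" is one flat list of numbers, 5 for each row, row after row: the closure, from 0 (fully open) to 1 (shut), then the shift along the tool's x, y, z in mm, then the turn about the tool's z in degrees. In form: [hand, dx, dy, dz, spin, hand, dx, dy, dz, spin, ...]. A call has 1 to 20 rows; each row is the pose to reach, as a shift and turn from the pose commanded when the call began, along the tool's axes at that moment; what a row does not reach only later rows make up. A row lasts 1/8 s, in which the tool goes at most 62.5 mm and 10.7 degrees, less where a joint would pass 70% of its speed; a pose out of reach is approached as far as the arm can. A call with a gripper value outside its range is refused whole. The fingers move at their own pace and stop on an object; the grip force is fixed at half the most. Time passes only in rows, so rows that repeat a pose let the fingers close. It gives the time, the measured TCP pose, the force and the opening at its end, in the units of the state.
- sensors.get_obs(): the state, without advancing time (a new reading comes with each control period).
- imaging.capture(name): name is "scene" or "top" or "wrist"; returns the picture (480x640x3 uint8, blue, green, red); there is no depth.
- imaging.calibration(name): a dict with "fx", "fy", "cx", "cy" (pixels), "world_to_cam" (4x4, takes a point from world to camera coordinates); the wrist camera has in their place "hand_eye" (4x4, takes a point from camera to tool coordinates, whose origin is the TCP and whose axes are the flange's). Camera axes: x right, y down, z forward; pixel columns grow to the right and rows downward; lengths in mm; the calibration is good to about 2 mm. The wrist camera is an equidistant fisheye: a pixel r from the principal point sees the ray r / f radians off the axis. A picture is of the moment at which its call begins: read the wrist's pose just before it. calibration takes no time and is no camera call.
- ticket.close_job(): hands the job in, once; it reports no verdict.
The state is a dict: "time": time; "joint_positions": joint angles; "dq": joint speeds; "tau": joint torques, N m; "tool_pos": TCP position; "tcp_rot": TCP orientation; "contact_force": force on the tool from outside, world axes, zero at the start; "moment": the same for the moment, N m; "grip_width": finger opening in mm.
Only numpy, scipy, OpenCV 4.12 (cv2) and the standard library are available. Lean on these libraries where they do the work, as an engineer would, in place of code of your own. Each camera call takes 0.05 s, during which the arm holds its last target. There are 200 camera calls.

## Working session

There is one attempt and no reset: what is moved stays moved. The work goes in short steps, Python scripts to look and compute and a tool call to move; the robot and the scene stay as the last step left them, time stands still between calls to the robot, and variables do not carry over. Pictures are saved under pics/ and viewed, about 8 in all and at most 12, crops included, and the job is handed in when it is done.

Besides the shell and the picture viewer there is one more tool, called after "Request:" by a JSON object that holds its "name" and its "arguments", one argument or row to a line. arm_command: Moves the arm, as the interface text tells. Its arguments: {"type":"object","properties":{"increments":{"type":"array","items":{"type":"number"}}},"required":["increments"]}

```bash
mkdir -p pics; cat > h.py <<'E'
import numpy as np, cv2
from plant import sensors, imaging, ticket
def ray(cal,u,v):
    T=np.array(cal["world_to_cam"]);R=T[:3,:3];t=T[:3,3]
    d=R.T@np.array([(u-cal["cx"])/cal["fx"],(v-cal["cy"])/cal["fy"],1]);return -R.T@t,d
def onplane(cal,u,v,z):
    o,d=ray(cal,u,v);return (o+d*(z-o[2])/d[2])[:2]
E
python3 - <<'E'
from h import *
o=sensors.get_obs()
for k in o: print(k,np.round(o[k],3))
for n in("top","scene"):
    c=imaging.calibration(n);print(n,{k:np.round(c[k],2).tolist() for k in c}); cv2.imwrite(f"pics/{n}0.png",imaging.capture(n))
print(imaging.calibration("wrist"))
E
```

```text
time 0.0
joint_positions [ 0.957  0.343  1.525  0.     1.275 -0.146]
dq [ 0.    -0.001 -0.    -0.002  0.001 -0.001]
tau [ 3.0000e-03 -4.3124e+01 -2.4422e+01  7.2000e-02  5.6000e-02 -0.0000e+00]
tool_pos [236.469 468.27  226.043]
tcp_rot [-3.14  -0.     2.674]
contact_force [0.077 0.323 0.059]
moment [ 0.003 -0.009 -0.044]
grip_width 91.914
top {'fx': 597.67, 'fy': 597.67, 'cx': 318.48, 'cy': 238.63, 'world_to_cam': [[0.03, -1.0, -0.0, -19.29], [-1.0, -0.03, -0.09, 556.1], [0.09, 0.0, -1.0, 1209.25], [0.0, 0.0, 0.0, 1.0]]}
scene {'fx': 503.66, 'fy': 503.66, 'cx': 315.2, 'cy': 236.12, 'world_to_cam': [[-0.19, 0.98, -0.01, 119.33], [0.65, 0.12, -0.75, -344.79], [-0.73, -0.15, -0.66, 1424.93], [0.0, 0.0, 0.0, 1.0]]}
{'fx': 371.64829954431775, 'fy': 371.64829954431775, 'cx': 315.7173227239987, 'cy': 240.70422576555524, 'hand_eye': array([[-1.12456771e-03, -9.60904837e-01, -2.76876559e-01,
         7.44983014e+01],
       [ 9.99999368e-01, -1.07697186e-03, -3.23969377e-04,
        -3.81122771e-01],
       [ 1.31154783e-05, -2.76876749e-01,  9.60905441e-01,
        -1.57777096e+02],
       [ 0.00000000e+00,  0.00000000e+00,  0.00000000e+00,
         1.00000000e+00]])}
```

View pics/top0.png

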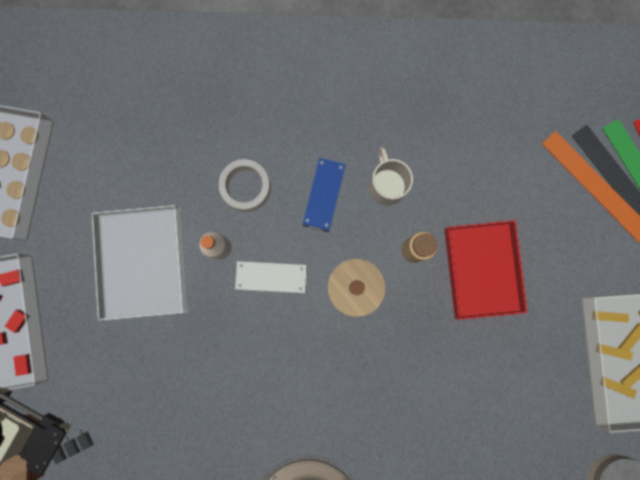

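View pics/scene0.png

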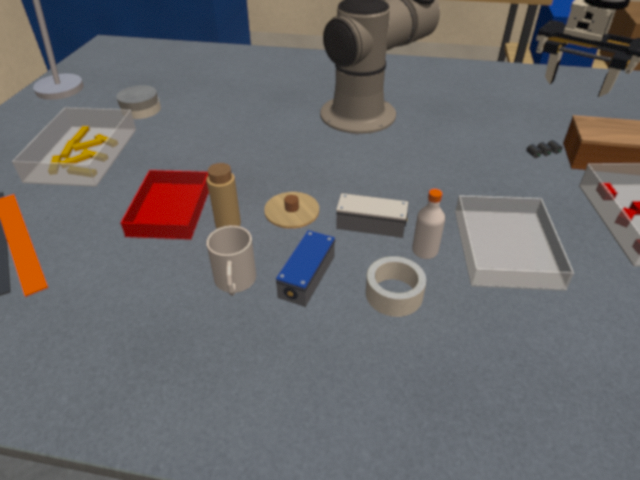

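```bash
python3 - <<'E'
from h import *
im=cv2.imread("pics/top0.png");c=imaging.calibration("top");hsv=cv2.cvtColor(im,cv2.COLOR_BGR2HSV).astype(int)
H,S,V=hsv[...,0],hsv[...,1],hsv[...,2]
def big(m,roi,z,n):
    mm=np.zeros(m.shape,np.uint8);x0,y0,x1,y1=roi;mm[y0:y1,x0:x1]=m[y0:y1,x0:x1]
    cs,_=cv2.findContours(mm,cv2.RETR_EXTERNAL,cv2.CHAIN_APPROX_NONE);k=max(cs,key=cv2.contourArea)[:,0].astype(float)
    w=np.array([onplane(c,u,v,z) for u,v in k],np.float32);r=cv2.minAreaRect(w)
    b=cv2.boxPoints(r);e=max((b[1]-b[0],b[2]-b[1]),key=np.linalg.norm)
    print(n,"ctr",np.round(r[0],1),"size",np.round(r[1],1),"long axis deg",round(np.degrees(np.arctan2(e[1],e[0]))%180,1))
big((V>150)&(S<60),(225,250,315,300),52,"white")
big((H>100)&(H<125)&(S>140)&(V>70),(290,145,355,240),52,"blue")
big((H>8)&(H<25)&(S>70),(322,252,392,322),8,"wheel")
big(((H<8)|(H>172))&(S>150),(435,210,535,325),40,"tray")
big((H>5)&(H<25)&(S>70),(400,225,440,270),150,"spool")
big((V>130)&(S<50),(210,150,275,215),48,"tape")
for n,uv in dict(tl=(93,212),tr=(177,207),br=(186,313),bl=(100,320)).items(): print("kit",n,onplane(c,*uv,46).round(1))
for n,uv,z in(("hubtop",(357,288),34),("bottle",(207,241),145),("mug",(391,180),95)): print(n,onplane(c,*uv,z).round(1))
v=cv2.resize(im[195:335,80:220],None,fx=4,fy=4,interpolation=cv2.INTER_CUBIC);cv2.imwrite("pics/kit.png",v)
E
```

```text
white ctr [474.6  91.1] size [140.4  57. ] long axis deg 88.7
blue ctr [646.  -11.1] size [ 51.9 136.8] long axis deg 167.8
wheel ctr [458.5 -83.9] size [113.8 112.2] long axis deg 1.6
tray ctr [ 502.5 -343.1] size [186.3 143.8] long axis deg 7.3
spool ctr [ 534.3 -190.8] size [50.1 64.6] long axis deg 125.1
tape ctr [663.9 154.2] size [103.3 102.1] long axis deg 2.1
kit tl [595.5 457.2]
kit tr [610.7 286.8]
kit br [397.1 258.1]
kit bl [378.1 429.7]
hubtop [457.2 -84.3]
bottle [535.4 203.8]
mug [ 669.8 -142. ]
```

View pics/kit.png

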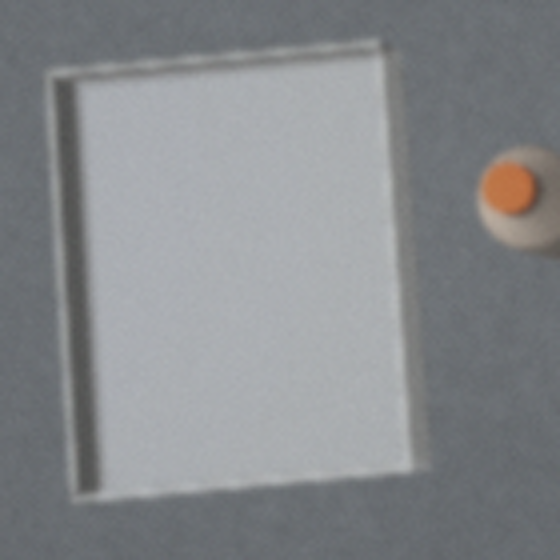

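Request:
{"name": "arm_command", "arguments": {
  "increments": [0,-60,0,0,0,0,-120,0,0,0,0,-180,0,0,0,0,-240,0,0,0,0,-300,0,0,0,0,-340,0,0,0,0,-340,0,0,0]
}}

```text
time: 0.98
tool_pos: [542.3, 313.2, 225.4]
tcp_rot: [-3.14, -0.001, 2.67]
contact_force: [0.1, 0.4, -0.6]
grip_width: 91.9
```

Request:
{"name": "arm_command", "arguments": {
  "increments": [0,-40,40,0,0,0,-80,80,0,0,0,-120,120,0,0,0,-150,150,0,0,0,-180,180,0,0,0,-180,180,0,0]
}}

```text
time: 1.72
tool_pos: [750.2, 379.5, 203.8]
tcp_rot: [3.131, 0.005, 2.674]
contact_force: [-0.6, 0.1, -1.0]
grip_width: 91.9
```

```bash
python3 - <<'E'
from h import *
o=sensors.get_obs()
for k in o: print(k,np.round(o[k],3).tolist())
E
```

```text
time 1.725
joint_positions [0.376, 1.155, 0.045, 0.003, 1.931, -0.726]
dq [0.009, -0.09, -0.098, 0.003, -0.025, 0.002]
tau [-0.038, -81.885, -27.819, 0.031, 0.337, -0.041]
tool_pos [750.172, 379.541, 203.793]
tcp_rot [3.131, 0.005, 2.674]
contact_force [-0.583, 0.122, -0.966]
moment [-0.018, -0.015, 0.023]
grip_width 91.852
```

```bash
cat >> h.py <<'E'
def go(x,y,z,yawdeg,cur=None):
    "shift+spin from measured pose to target, in tool axes (tool pointing down)"
    o=sensors.get_obs();p=np.array(o["tool_pos"]);psi=o["tcp_rot"][2]
    d=np.array([x,y,z])-p;X=np.array([np.cos(psi),np.sin(psi)]);Y=np.array([np.sin(psi),-np.cos(psi)])
    s=-((yawdeg-np.degrees(psi)+180)%360-180)
    print("t",round(o["time"],2),"pos",p.round(1),"yaw",round(np.degrees(psi),1),"-> dx %.1f dy %.1f dz %.1f spin %.1f dist %.0f"%(d[:2]@X,d[:2]@Y,-d[2],s,np.linalg.norm(d)))
E
python3 -c "
from h import *
go(474.6,91.1,180,88.7)"
```

```text
t 1.73 pos [750.2 379.5 203.8] yaw 153.2 -> dx 116.0 dy -381.7 dz 23.8 spin 64.5 dist 400
```

Request:
{"name": "arm_command", "arguments": {
  "increments": [0,16,-54,0,9,0,32,-108,0,19,0,48,-162,0,29,0,64,-216,0,39,0,80,-270,0,49,0,96,-324,0,59,0,115,-382,0,64.5,0,115,-382,0,64.5]
}}

```text
time: 2.72
tool_pos: [476.2, 90.1, 206.2]
tcp_rot: [3.111, -0.014, 1.546]
contact_force: [1.4, 0.3, 0.2]
grip_width: 91.7
```

```bash
python3 -c "
from h import *
go(474.6,91.1,180,88.7)
cv2.imwrite('pics/w1.png',imaging.capture('wrist'))"
```

```text
t 2.73 pos [476.2  90.1 206.2] yaw 88.6 -> dx 1.0 dy -1.6 dz 26.2 spin -0.1 dist 26
```

View pics/w1.png

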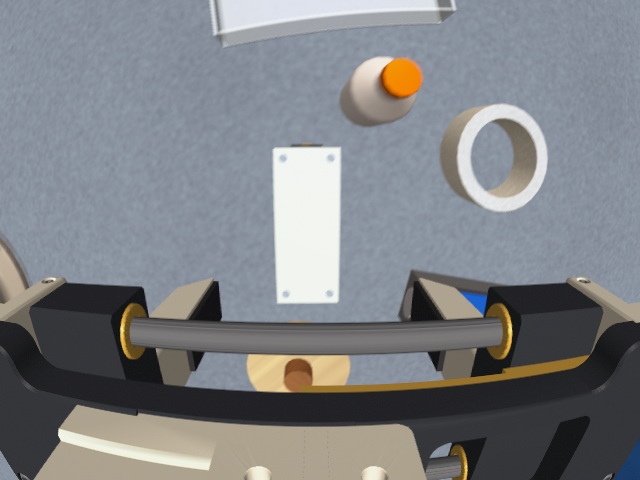

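```bash
cat >> h.py <<'E'
from scipy.spatial.transform import Rotation as Rn
def pose():
    o=sensors.get_obs();return np.array(o["tool_pos"]),Rn.from_euler("xyz",o["tcp_rot"]).as_matrix(),o
def wr(u,v,z,P=None):
    p,R,_=P or pose();c=imaging.calibration("wrist");d=np.array([u-c["cx"],v-c["cy"]]);r=np.hypot(*d);a=r/c["fx"]
    k=np.array([*(np.sin(a)*d/r),np.cos(a)]);T=c["hand_eye"];o=p+R@T[:3,3];k=R@T[:3,:3]@k
    return (o+k*(z-o[2])/k[2])[:2]
def go(x,y,z,yawdeg):
    p,R,o=pose();d=R.T@(np.array([x,y,z])-p);psi=np.degrees(o["tcp_rot"][2])
    s=-((yawdeg-psi+180)%360-180)
    print("t",round(o["time"],2),"pos",p.round(1),"rpy",np.degrees(o["tcp_rot"]).round(1),"F",np.round(o["contact_force"],1),"M",np.round(o["moment"],3),"w",round(o["grip_width"],1),"-> shift",d.round(1),"spin %.1f"%s,"dist %.0f"%np.linalg.norm(d))
E
python3 -c "
from h import *
w=[wr(*q,52) for q in((274,149),(340,148),(339,302),(277,303))];print(np.round(w,1),np.mean(w,0))
print('hub',wr(298,367,34),'kit edge ends',wr(224,46,46),wr(455,10,46))
go(474.6,91.1,7,88.7)"
```

```text
[[445.5 155.3]
 [500.5 154.5]
 [498.4  15.4]
 [441.   16.4]] [471.35792423  85.40155755]
hub [456.45467007 -68.46811011] kit edge ends [404.02664204 248.92045484] [610.56232266 286.78097416]
t 2.77 pos [474.3  88.6 206. ] rpy [178.4  -0.7  88.7] F [-1.3  0.  -0.4] M [-0.126  0.15   0.028] w 92.0 -> shift [  0.   -5.4 198.9] spin -0.0 dist 199
```

Request:
{"name": "arm_command", "arguments": {
  "increments": [0,0,-1,40,0,0,0,-2,80,0,0,0,-3,110,0,0,0,-3,110,0,0,0,-3,110,0]
}}

```text
time: 3.4
tool_pos: [478.9, 92.8, 95.7]
tcp_rot: [3.112, -0.014, 1.549]
contact_force: [0.6, -0.0, -0.2]
grip_width: 91.8
```

```bash
python3 - <<'E'
from h import *
P=pose();im=imaging.capture('wrist');cv2.imwrite('pics/w2.png',im)
hsv=cv2.cvtColor(im,cv2.COLOR_BGR2HSV);m=((hsv[...,2]>200)&(hsv[...,1]<40)).astype(np.uint8);m[:, :150]=0;m[:,460:]=0;m[330:]=0
cs,_=cv2.findContours(m,cv2.RETR_EXTERNAL,cv2.CHAIN_APPROX_NONE)
for k in cs:
    if cv2.contourArea(k)>3000:
        w=np.array([wr(u,v,52,P) for u,v in k[:,0]],np.float32);print(cv2.boundingRect(k),cv2.minAreaRect(w))
go(474.6,91.1,7,88.7)
E
```

```text
(254, 153, 103, 170) ((474.59112548828125, 108.42683410644531), (100.96659851074219, 56.01863479614258), 88.55369567871094)
t 3.45 pos [478.9  92.7  95.6] rpy [178.3  -0.8  88.7] F [-0.3  0.4  0.9] M [-0.128  0.063  0.048] w 92.0 -> shift [-2.9 -6.9 88.4] spin 0.0 dist 89
```

View pics/w2.png

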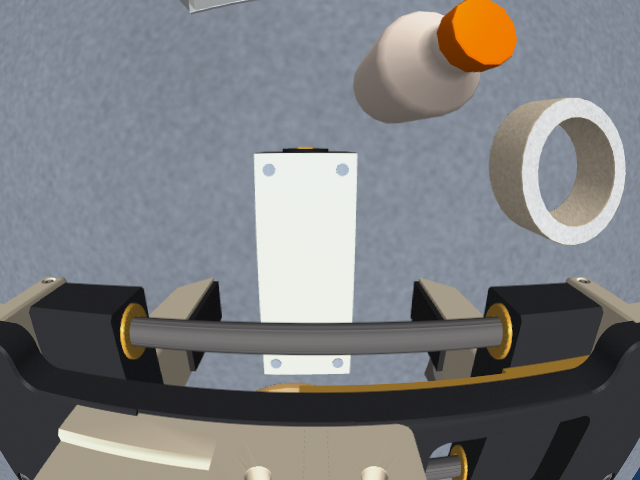

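Request:
{"name": "arm_command", "arguments": {
  "increments": [0,-4,-7,30,0,0,-4,-7,60,0,0,-4,-7,88,0,0,-4,-7,88,0,0.3,-4,-7,88,0,1,-4,-7,88,0,1,-4,-7,88,0,1,-4,-7,88,0,1,-4,-7,88,0]
}}

```text
time: 4.58
tool_pos: [473.6, 89.5, 6.1]
tcp_rot: [3.114, -0.014, 1.548]
contact_force: [0.2, -0.1, 6.5]
grip_width: 56.6
```

```bash
python3 - <<'E'
from h import *
go(474.6,90,150,88.7)
E
```

```text
t 4.58 pos [473.6  89.5   6.1] rpy [178.4  -0.8  88.7] F [ 0.2 -0.1  6.5] M [-0.097  0.067 -0.021] w 56.6 -> shift [   2.4    5.  -143.8] spin 0.0 dist 144
```

Request:
{"name": "arm_command", "arguments": {
  "increments": [1,0,0,-15,0,1,0,0,-45,0,1,1,3,-85,0,1,2,4,-125,0,1,2,5,-160,0,1,2,5,-160,0,1,2,5,-160,0,1,2,5,-160,0]
}}

```text
time: 5.58
tool_pos: [472.2, 89.3, 163.6]
tcp_rot: [3.12, -0.013, 1.548]
contact_force: [-0.6, 0.3, -4.4]
grip_width: 55.7
```

```bash
python3 - <<'E'
from h import *
go(445.6,386.1,165,97)
E
```

```text
t 5.58 pos [472.2  89.3 163.6] rpy [178.8  -0.8  88.7] F [-0.6  0.3 -4.4] M [-0.071  0.069  0.041] w 55.7 -> shift [296.1 -33.4   1.9] spin -8.3 dist 298
```

Request:
{"name": "arm_command", "arguments": {
  "increments": [1,30,-20,0,0,1,80,-33,0,0,1,135,-33,0,0,1,190,-33,0,-3,1,245,-33,0,-6,1,285,-33,0,-8.3,1,296,-33,2,-8.3,1,296,-33,35,-8.3,1,296,-33,75,-8.3,1,296,-33,95,-8.3,1,296,-33,103,-8.3,1,296,-33,103,-8.3]
}}

```text
time: 7.08
tool_pos: [449.7, 386.7, 65.0]
tcp_rot: [3.116, -0.009, 1.692]
contact_force: [-0.2, -0.0, -5.2]
grip_width: 55.8
```

```bash
python3 - <<'E'
from h import *
go(445.6,386.1,36,97)
E
```

```text
t 7.08 pos [449.7 386.7  65. ] rpy [178.5  -0.5  97. ] F [-0.2 -0.  -5.2] M [-0.066  0.079 -0.012] w 55.8 -> shift [-0.4 -4.9 28.9] spin -0.0 dist 29
```

Request:
{"name": "arm_command", "arguments": {
  "increments": [1,0,-4,8,0,1,0,-4,12,0,1,0,-4,16,0,1,0,-4,20,0,1,0,-4,24,0,1,0,-4,28,0,1,0,-4,28,0]
}}

```text
time: 7.95
tool_pos: [447.5, 385.9, 38.7]
tcp_rot: [3.113, -0.008, 1.693]
contact_force: [1.4, -8.6, 4.9]
grip_width: 56.1
```

```bash
python3 - <<'E'
from h import *
go(445.6,386.1,100,97)
cv2.imwrite('pics/s1.png',imaging.capture('scene')[120:320,330:640].repeat(2,0).repeat(2,1))
E
```

```text
t 7.95 pos [447.5 385.9  38.7] rpy [178.4  -0.5  97. ] F [ 1.4 -8.6  4.9] M [-1.12   0.214  0.131] w 56.1 -> shift [  1.   -0.1 -61.3] spin 0.0 dist 61
```

View pics/s1.png

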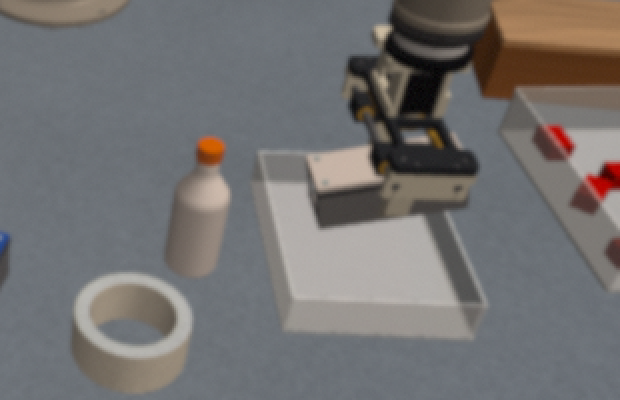

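Request:
{"name": "arm_command", "arguments": {
  "increments": [1,0,0,-10,0,1,0,0,-30,0,1,0,0,-55,0,1,0,0,-70,0,1,0,0,-70,0,1,0,0,-70,0,1,0,0,-70,0,1,0,0,-70,0,1,0,0,-70,0,1,0,0,-70,0]
}}

```text
time: 9.25
tool_pos: [444.7, 386.3, 107.3]
tcp_rot: [3.115, -0.01, 1.693]
contact_force: [0.2, -0.3, -5.3]
grip_width: 56.0
```

```bash
python3 - <<'E'
from h import *
go(453.8,318.7,100,97)
s=imaging.capture('scene');o=sensors.get_obs();print(np.round(o["contact_force"],2),np.round(o["moment"],3))
cv2.imwrite('pics/s2.png',s[90:290,330:640].repeat(2,0).repeat(2,1))
E
```

```text
t 9.25 pos [444.7 386.3 107.3] rpy [178.5  -0.6  97. ] F [ 0.2 -0.3 -5.3] M [-0.102  0.084  0.018] w 56.0 -> shift [-68.3   0.6   6.7] spin 0.0 dist 69
[ 0.16  0.09 -4.51] [-0.103  0.058  0.024]
```

View pics/s2.png

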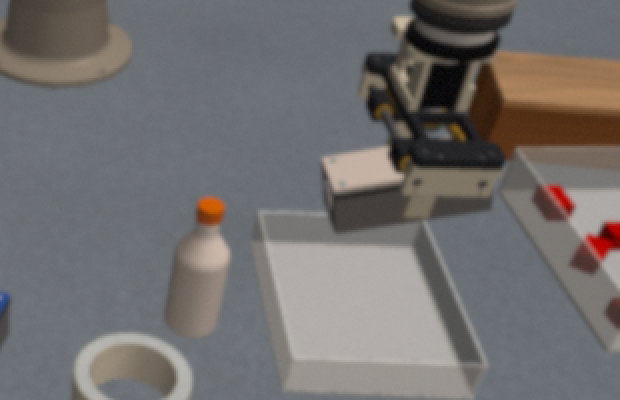

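Request:
{"name": "arm_command", "arguments": {
  "increments": [1,-20,0,0,0,1,-50,0,0,0,1,-68,0,0,0,1,-68,0,15,0,1,-68,0,30,0,1,-68,0,37,0,1,-68,0,42,0,1,-68,0,47,0,1,-68,0,52,0,1,-68,0,57,0,1,-68,0,62,0,1,-68,0,66,0,1,-68,0,70,0,1,-68,0,70,0]
}}

```text
time: 11.05
tool_pos: [457.0, 323.1, 39.3]
tcp_rot: [3.108, -0.015, 1.693]
contact_force: [-0.5, 8.5, 6.3]
grip_width: 56.0
```

```bash
python3 - <<'E'
from h import *
go(453.8,318.7,100,97)
E
```

```text
t 11.05 pos [457.  323.1  39.3] rpy [178.1  -0.8  97. ] F [-0.5  8.5  6.3] M [ 0.977  0.304 -0.109] w 56.0 -> shift [ -3.1  -1.6 -60.8] spin 0.0 dist 61
```

Request:
{"name": "arm_command", "arguments": {
  "increments": [1,0,0,-10,0,1,0,0,-30,0,1,0,0,-55,0,1,0,0,-70,0,1,0,0,-70,0,1,0,0,-70,0,1,0,0,-70,0,1,0,0,-70,0,1,0,0,-70,0,1,0,0,-70,0]
}}

```text
time: 12.3
tool_pos: [453.0, 318.8, 106.7]
tcp_rot: [3.115, -0.01, 1.693]
contact_force: [-0.0, -0.2, -3.5]
grip_width: 56.0
```

```bash
python3 - <<'E'
from h import *
go(449.7,352.4,100,97)
s=imaging.capture('scene');o=sensors.get_obs();print(np.round(o["contact_force"],2),np.round(o["moment"],3))
cv2.imwrite('pics/s3.png',s[90:290,330:640].repeat(2,0).repeat(2,1))
E
```

```text
t 12.3 pos [453.  318.8 106.7] rpy [178.5  -0.5  97. ] F [-0.  -0.2 -3.5] M [-0.031  0.081  0.019] w 56.0 -> shift [33.7  0.7  7. ] spin 0.0 dist 34
[ 0.44  0.4  -4.81] [-0.078  0.069  0.009]
```

View pics/s3.png

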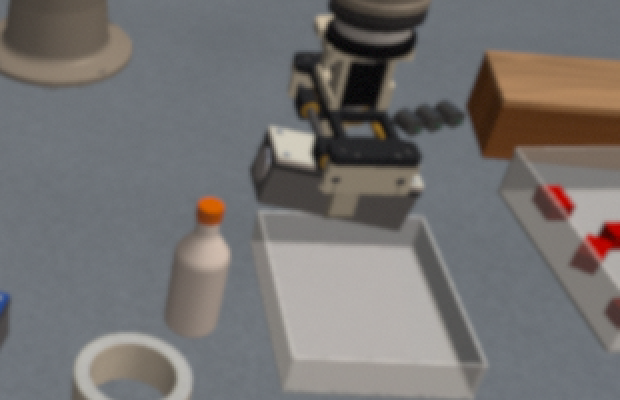

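```bash
cat >> h.py <<'E'
def avg(n=8):
    F=[];
    for i in range(n):
        imaging.capture('wrist');o=sensors.get_obs();F.append([*o["contact_force"],*o["moment"]])
    print("avg",np.mean(F,0).round(3),"sd",np.std(F,0).round(3))
E
python3 - <<'E'
from h import *
avg(8);go(449.7,352.4,100,97)
E
```

```text
avg [-2.340e-01 -1.750e-01 -4.947e+00 -8.400e-02  5.700e-02  2.000e-03] sd [0.315 0.265 0.421 0.03  0.022 0.025]
t 12.75 pos [453.  318.8 106.8] rpy [178.5  -0.6  97. ] F [-0.6 -0.1 -4.7] M [-0.077  0.055 -0.025] w 55.6 -> shift [33.7  0.6  7.1] spin 0.0 dist 34
```

Request:
{"name": "arm_command", "arguments": {
  "increments": [1,15,0,0,0,1,34,1,10,0,1,34,1,35,0,1,34,1,60,0,1,34,1,68,0,1,34,1,73,0,1,34,1,78,0,1,34,1,83,0,1,34,1,88,0,1,34,1,92,0,1,34,1,95,0,1,34,1,97,0,1,34,1,97,0,1,34,1,97,0]
}}

```text
time: 14.5
tool_pos: [453.4, 353.8, 11.2]
tcp_rot: [3.113, -0.01, 1.693]
contact_force: [0.6, -6.3, 4.6]
grip_width: 56.1
```

```bash
python3 - <<'E'
from h import *
go(449.7,352.4,120,97)
s=imaging.capture('scene')
cv2.imwrite('pics/s4.png',s[90:290,330:640].repeat(2,0).repeat(2,1))
E
```

```text
t 14.5 pos [453.4 353.8  11.2] rpy [178.3  -0.6  97. ] F [ 0.6 -6.3  4.6] M [-0.453  0.161  0.033] w 56.1 -> shift [   0.2   -0.7 -108.9] spin -0.0 dist 109
```

View pics/s4.png

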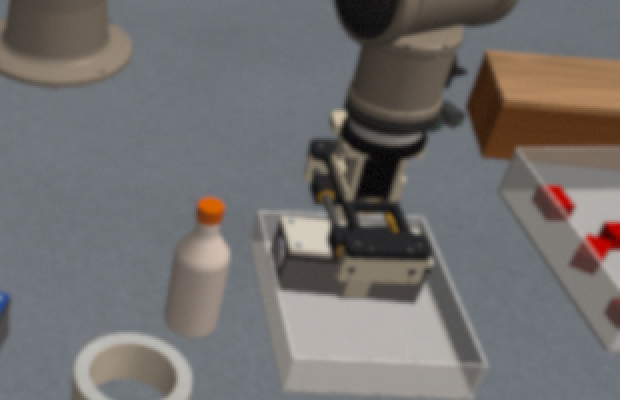

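Request:
{"name": "arm_command", "arguments": {
  "increments": [1,0,0,1,0,1,0,0,2,0,1,0,0,2,0,0.3,0,0,2,0,0.26,0,0,1,0,0.26,0,0,0,0,0.26,0,0,-25,0,0.26,0,0,-65,0,0,0,0,-120,0,0,0,0,-170,0,0,0,0,-170,0]
}}

```text
time: 15.92
tool_pos: [449.8, 353.1, 184.7]
tcp_rot: [3.107, -0.013, 1.693]
contact_force: [-0.9, -0.0, -0.7]
grip_width: 90.2
```

```bash
python3 - <<'E'
from h import *
c=imaging.calibration("top");im=imaging.capture("top");cv2.imwrite("pics/t1.png",im)
P=pose();w=imaging.capture("wrist");cv2.imwrite("pics/w3.png",w)
go(646,-11.1,180,77.8)
E
```

```text
t 16.02 pos [447.8 351.8 180.2] rpy [178.4  -0.6  97. ] F [ 0.8  0.2 -0.5] M [-0.081  0.067 -0.068] w 91.5 -> shift [-384.4  152.4    0.5] spin 19.2 dist 413
```

```bash
python3 - <<'E'
from h import *
go(616.7,-4.8,180,167.8)
c=imaging.calibration("top");im=cv2.imread("pics/top0.png");hsv=cv2.cvtColor(im,cv2.COLOR_BGR2HSV)
for thr in(110,130):
    m=(hsv[...,2]>thr).astype(np.uint8);m[:,:368]=0;m[:,416:]=0;m[:145]=0;m[205:]=0
    k=np.vstack(cv2.findContours(m,cv2.RETR_EXTERNAL,cv2.CHAIN_APPROX_NONE)[0])[:,0];w=np.array([onplane(c,u,v,95) for u,v in k]);print(thr,w.min(0),w.max(0))
E
```

```text
t 16.02 pos [447.8 351.8 180.2] rpy [178.4  -0.6  97. ] F [ 0.8  0.2 -0.5] M [-0.081  0.067 -0.068] w 91.5 -> shift [-3.745e+02  1.241e+02 -1.000e-01] spin -70.8 dist 395
110 [ 621.01007898 -189.79680113] [741.00223615 -95.37700091]
130 [ 632.30596171 -185.18143301] [ 735.20401517 -104.50681693]
```

Request:
{"name": "arm_command", "arguments": {
  "increments": [0,-54,18,0,-10,0,-108,36,0,-20,0,-162,54,0,-30,0,-216,72,0,-40,0,-270,90,0,-50,0,-324,108,0,-60,0,-374,124,0,-70.8,0,-374,124,0,-70.8,0,-374,124,0,-70.8,0,-374,124,0,-70.8]
}}

```text
time: 17.27
tool_pos: [615.9, -2.9, 179.2]
tcp_rot: [3.123, 0.021, 2.929]
contact_force: [-0.3, 0.2, 0.1]
grip_width: 92.2
```

```bash
python3 - <<'E'
from h import *
P=pose();im=imaging.capture('wrist');cv2.imwrite('pics/w4.png',im)
hsv=cv2.cvtColor(im,cv2.COLOR_BGR2HSV).astype(int);m=((hsv[...,0]>105)&(hsv[...,0]<125)&(hsv[...,1]>160)&(hsv[...,2]>60)).astype(np.uint8)
cs,_=cv2.findContours(m,cv2.RETR_EXTERNAL,cv2.CHAIN_APPROX_NONE)
for k in cs:
    if cv2.contourArea(k)>500:
        w=np.array([wr(u,v,52,P) for u,v in k[:,0]],np.float32);print(cv2.boundingRect(k),cv2.minAreaRect(w))
go(616.7,-4.8,7,167.8)
E
```

```text
(614, 438, 26, 42) ((1230.4495849609375, 500.3135986328125), (227.50839233398438, 66.12026977539062), 24.4576473236084)
(273, 181, 72, 142) ((637.86376953125, -11.765369415283203), (55.749732971191406, 122.53590393066406), 77.54708862304688)
t 17.32 pos [616.1  -2.9 179.5] rpy [179.    1.2 167.8] F [ 0.2  0.1 -0.6] M [-0.032  0.09  -0.011] w 91.8 -> shift [  2.7  -4.9 172.4] spin 0.0 dist 173
```

Request:
{"name": "arm_command", "arguments": {
  "increments": [0,1,-2,50,0,0,2,-4,100,0,0,3,-6,140,0,0,3,-6,165,0,0,3,-6,172,0,0,3,-6,172,0,0.3,3,-6,172,0,1,3,-6,172,0,1,3,-6,172,0,1,3,-6,172,0,1,3,-6,172,0]
}}

```text
time: 18.7
tool_pos: [617.0, -7.3, 8.1]
tcp_rot: [3.124, 0.023, 2.929]
contact_force: [-0.5, 0.9, 4.3]
grip_width: 56.4
```

```bash
python3 - <<'E'
from h import *
go(616.7,-6,170,167.8)
E
```

```text
t 18.7 pos [617.   -7.3   8.1] rpy [179.    1.3 167.8] F [-0.5  0.9  4.3] M [0.042 0.162 0.019] w 56.4 -> shift [  -3.1    4.1 -161.8] spin -0.0 dist 162
```

Request:
{"name": "arm_command", "arguments": {
  "increments": [1,0,0,-10,0,1,0,0,-30,0,1,0,0,-60,0,1,0,0,-100,0,1,0,0,-140,0,1,0,0,-165,0,1,0,0,-165,0,1,0,0,-165,0,1,0,0,-165,0]
}}

```text
time: 19.82
tool_pos: [611.7, -9.4, 170.7]
tcp_rot: [3.124, 0.019, 2.928]
contact_force: [-0.1, 0.2, -3.3]
grip_width: 56.3
```

```bash
python3 - <<'E'
from h import *
avg(4)
ex=np.array([.9925,.122]);ey=np.array([-.122,.9925]);K=np.array([495.4,358])
for n,x,y in(("A",48,54),("B",48,-4),("place",48,30)): print(n,(K+x*ex+y*ey).round(1))
go(*(K+48*ex+54*ey),170,97)
im=imaging.capture('scene');cv2.imwrite('pics/s5.png',im)
E
```

```text
avg [ 0.089 -0.143 -3.743  0.051  0.134 -0.018] sd [0.409 0.554 0.596 0.01  0.014 0.027]
A [536.5 417.5]
B [543.5 359.9]
place [539.4 393.6]
t 20.02 pos [612.4  -9.5 171.8] rpy [179.    1.2 167.8] F [-0.5  0.2 -3.1] M [0.051 0.141 0.013] w 56.2 -> shift [164.5 401.1   5.6] spin 70.8 dist 434
```

Request:
{"name": "arm_command", "arguments": {
  "increments": [1,12,30,-15,4,1,30,75,-25,13,1,51,125,-25,22,1,72,176,-25,31,1,93,226,-25,40,1,113,276,-25,49,1,134,326,-25,58,1,152,370,-25,65,1,164,401,-25,70.8,1,164,401,0,70.8,1,164,401,40,70.8,1,164,401,80,70.8,1,164,401,105,70.8,1,164,401,105,70.8,1,164,401,105,70.8]
}}

```text
time: 21.95
tool_pos: [540.5, 419.0, 72.6]
tcp_rot: [3.113, -0.011, 1.693]
contact_force: [-0.2, -0.6, -3.7]
grip_width: 55.9
```

```bash
python3 - <<'E'
from h import *
avg(4)
go(536.5,417.5,40,97)
E
```

```text
avg [ 0.303  0.198 -3.878  0.007  0.089  0.02 ] sd [0.809 0.266 0.259 0.003 0.008 0.013]
t 22.15 pos [540.4 418.9  72.8] rpy [178.3  -0.6  97. ] F [ 1.5  0.5 -4.1] M [0.012 0.094 0.012] w 55.8 -> shift [-1.2 -5.  32.7] spin 0.0 dist 33
```

Request:
{"name": "arm_command", "arguments": {
  "increments": [1,-1,-5,8,0,1,-1,-5,14,0,1,-1,-5,18,0,1,-1,-5,21,0,1,-1,-5,24,0,1,-1,-5,27,0,1,-1,-5,30,0,1,-1,-5,30,0]
}}

```text
time: 23.15
tool_pos: [536.2, 414.6, 43.1]
tcp_rot: [3.115, -0.006, 1.693]
contact_force: [-3.7, -13.5, 12.2]
grip_width: 55.8
```

```bash
python3 - <<'E'
from h import *
go(536.5,417.5,100,97)
E
```

```text
t 23.15 pos [536.2 414.6  43.1] rpy [178.5  -0.3  97. ] F [ -3.7 -13.5  12.2] M [-1.764  1.026  0.327] w 55.8 -> shift [  3.1   2.1 -56.9] spin 0.0 dist 57
```

Request:
{"name": "arm_command", "arguments": {
  "increments": [1,0,0,-10,0,1,0,0,-30,0,1,0,0,-55,0,1,0,0,-70,0,1,0,0,-70,0,1,0,0,-70,0,1,0,0,-70,0,1,0,0,-70,0]
}}

```text
time: 24.15
tool_pos: [533.6, 416.2, 110.3]
tcp_rot: [3.116, -0.009, 1.693]
contact_force: [-0.6, -0.0, -4.4]
grip_width: 55.6
```

```bash
python3 - <<'E'
from h import *
avg(7)
go(543.5,359.9,110,97)
s=imaging.capture('scene')
cv2.imwrite('pics/s6.png',s[90:290,330:640].repeat(2,0).repeat(2,1))
E
```

```text
avg [-0.015  0.266 -3.941  0.036  0.092 -0.015] sd [0.379 0.445 0.236 0.034 0.045 0.028]
t 24.5 pos [533.9 416.3 111.1] rpy [178.5  -0.6  97. ] F [-0.1  0.7 -3.8] M [-0.001  0.038 -0.056] w 56.0 -> shift [-57.2   2.7   0.6] spin 0.0 dist 57
```

View pics/s6.png

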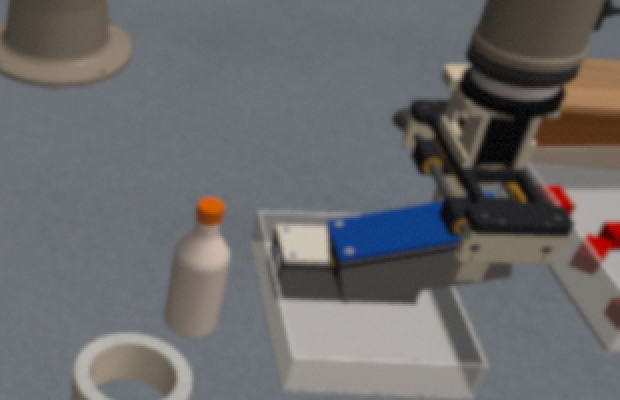

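Request:
{"name": "arm_command", "arguments": {
  "increments": [1,-20,1,0,0,1,-45,2,0,0,1,-57,3,0,0,1,-57,3,10,0,1,-57,3,22,0,1,-57,3,30,0,1,-57,3,36,0,1,-57,3,42,0,1,-57,3,48,0,1,-57,3,54,0,1,-57,3,60,0,1,-57,3,66,0,1,-57,3,72,0,1,-57,3,78,0,1,-57,3,78,0]
}}

```text
time: 26.42
tool_pos: [547.1, 363.4, 34.3]
tcp_rot: [3.11, -0.013, 1.694]
contact_force: [-0.1, 4.8, 2.5]
grip_width: 56.1
```

```bash
python3 - <<'E'
from h import *
go(543.5,359.9,100,97)
E
```

```text
t 26.43 pos [547.1 363.4  34.3] rpy [178.2  -0.7  97. ] F [-0.1  4.8  2.5] M [ 0.386  0.038 -0.047] w 56.1 -> shift [ -2.2  -1.9 -65.8] spin 0.0 dist 66
```

Request:
{"name": "arm_command", "arguments": {
  "increments": [1,0,0,-10,0,1,0,0,-30,0,1,0,0,-55,0,1,0,0,-78,0,1,0,0,-78,0,1,0,0,-78,0,1,0,0,-78,0,1,0,0,-78,0]
}}

```text
time: 27.42
tool_pos: [543.4, 359.9, 109.6]
tcp_rot: [3.116, -0.009, 1.693]
contact_force: [-0.8, 1.0, -3.5]
grip_width: 55.8
```

```bash
python3 - <<'E'
from h import *
avg(7)
go(539.4,393.6,100,97)
s=imaging.capture('scene')
cv2.imwrite('pics/s7.png',s[90:290,330:640].repeat(2,0).repeat(2,1))
E
```

```text
avg [ 0.016 -0.139 -3.947  0.026  0.092  0.005] sd [0.373 0.433 0.569 0.031 0.014 0.027]
t 27.77 pos [543.8 360.1 110.6] rpy [178.5  -0.6  97. ] F [ 0.1  0.4 -3.5] M [-0.016  0.09  -0.042] w 56.0 -> shift [33.6 -0.6 10.9] spin 0.0 dist 35
```

Request:
{"name": "arm_command", "arguments": {
  "increments": [1,15,0,0,0,1,33,0,10,0,1,33,0,40,0,1,33,0,70,0,1,33,0,80,0,1,33,0,84,0,1,33,0,88,0,1,33,0,92,0,1,33,0,95,0,1,33,0,98,0,1,33,0,99,0,1,33,0,99,0]
}}

```text
time: 29.32
tool_pos: [542.7, 394.0, 14.1]
tcp_rot: [3.114, -0.01, 1.693]
contact_force: [-2.3, -3.7, 9.0]
grip_width: 55.8
```

```bash
python3 - <<'E'
from h import *
go(539.4,393.6,100,97)
s=imaging.capture('scene')
cv2.imwrite('pics/s8.png',s[90:290,330:640].repeat(2,0).repeat(2,1))
E
```

```text
t 29.32 pos [542.7 394.   14.1] rpy [178.4  -0.6  97. ] F [-2.3 -3.7  9. ] M [-0.333  0.988  0.132] w 55.8 -> shift [  0.8  -0.9 -86. ] spin 0.0 dist 86
```

View pics/s8.png

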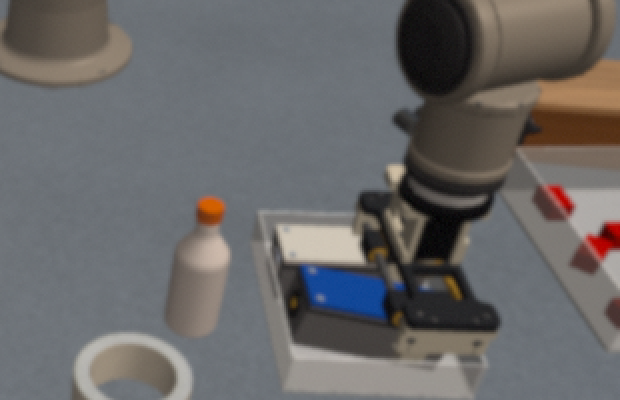

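Request:
{"name": "arm_command", "arguments": {
  "increments": [1,0,0,2,0,1,0,0,4,0,1,0,0,4,0]
}}

```text
time: 29.75
tool_pos: [543.5, 393.0, 10.9]
tcp_rot: [3.113, -0.008, 1.693]
contact_force: [-2.5, -9.6, 13.3]
grip_width: 56.0
```

Request:
{"name": "arm_command", "arguments": {
  "increments": [0.3,0,0,0,0,0.27,0,0,-1,0,0.27,0,0,-2,0,0.27,0,0,-2,0,0.27,0,0,-25,0,0.27,0,0,-65,0,0,0,0,-120,0,0,0,0,-170,0,0,0,0,-170,0]
}}

```text
time: 30.88
tool_pos: [540.0, 393.3, 183.3]
tcp_rot: [3.106, -0.014, 1.693]
contact_force: [0.0, -0.1, -0.1]
grip_width: 90.2
```

```bash
python3 - <<'E'
from h import *
go(457.3,-84,180,90)
c=imaging.calibration("top");im=imaging.capture("top");hsv=cv2.cvtColor(im,cv2.COLOR_BGR2HSV).astype(int)
cv2.imwrite("pics/t2.png",im)
# hub: darker wood blob
s=im[255:320,325:390];print("wheel px",(lambda m:(np.argwhere(m).mean(0)[::-1]+[325,255],m.sum()))((hsv[255:320,325:390,0]>5)&(hsv[255:320,325:390,0]<25)&(hsv[255:320,325:390,1]>70)))
h=(hsv[275:300,345:370,2]<130)&(hsv[275:300,345:370,1]>90);q=np.argwhere(h).mean(0)[::-1]+[345,275];print(h.sum(),q,onplane(c,*q,34))
cv2.imwrite('pics/s9.png',imaging.capture('scene')[90:290,330:640].repeat(2,0).repeat(2,1))
E
```

```text
t 30.88 pos [540.  393.3 183.3] rpy [177.9  -0.8  97. ] F [ 0.  -0.1 -0.1] M [-0.035  0.032 -0.043] w 90.2 -> shift [-463.7 -140.3   -8. ] spin 7.0 dist 484
wheel px (array([356.0205846 , 287.43104158]), np.int64(2429))
159 [356.17610063 287.12578616] [458.90164318 -82.53399485]
```

Request:
{"name": "arm_command", "arguments": {
  "increments": [0,-50,-15,-5,0,0,-108,-33,-5,0,0,-166,-50,-5,0,0,-224,-68,-5,0,0,-282,-85,-5,0,0,-340,-103,-5,0,0,-398,-120,-5,0,0,-440,-133,10,4,0,-463,-140,50,7,0,-463,-140,90,7,0,-463,-140,90,7,0,-463,-140,90,7]
}}

```text
time: 32.48
tool_pos: [458.1, -83.2, 80.0]
tcp_rot: [3.117, -0.013, 1.571]
contact_force: [0.2, -0.2, 1.4]
grip_width: 92.1
```

```bash
python3 - <<'E'
from h import *
go(458.5,-83.2,11,90)
c=imaging.calibration("top");im=imaging.capture("top");hsv=cv2.cvtColor(im,cv2.COLOR_BGR2HSV).astype(int);H,S,V=hsv[...,0],hsv[...,1],hsv[...,2]
cv2.imwrite("pics/t3.png",im)
for n,m in(("blue",(H>100)&(H<125)&(S>140)&(V>70)),("white",(V>205)&(S<40))):
    mm=np.zeros(m.shape,np.uint8);mm[200:325,88:192]=m[200:325,88:192]
    k=max(cv2.findContours(mm,cv2.RETR_EXTERNAL,cv2.CHAIN_APPROX_NONE)[0],key=cv2.contourArea)[:,0]
    r=cv2.minAreaRect(np.array([onplane(c,u,v,56) for u,v in k],np.float32));d=np.array(r[0])-[495.4,358];print(n,r,"local",d@[.9925,.122],d@[-.122,.9925])
print(hsv[230:300:10,110:180:6,2])
P=pose();w=imaging.capture("wrist");cv2.imwrite("pics/w5.png",w)
hw=cv2.cvtColor(w,cv2.COLOR_BGR2HSV)
m=((hw[...,0]>4)&(hw[...,0]<20)&(hw[...,1]>110)&(hw[...,2]<190)).astype(np.uint8)
for k in cv2.findContours(m,cv2.RETR_EXTERNAL,cv2.CHAIN_APPROX_SIMPLE)[0]:
    if cv2.contourArea(k)>300:b=cv2.boundingRect(k);print(b,wr(b[0]+b[2]/2,b[1]+b[3]/2,34,P))
E
```

```text
t 32.48 pos [458.1 -83.2  80. ] rpy [178.6  -0.7  90. ] F [ 0.2 -0.2  1.4] M [-0.096  0.018  0.032] w 92.1 -> shift [-0.9 -1.3 69. ] spin 0.0 dist 69
blue ((546.7735595703125, 358.5999450683594), (51.31990051269531, 136.231689453125), 7.633534908294678) local 51.06145117187503 -5.672128787231448
white ((453.6457214355469, 354.1744689941406), (50.43737030029297, 132.131591796875), 6.8797783851623535) local -41.90783625793455 1.2971824615478487
[[152 156 155 156 157 155 156 156 154 154 154 120]
 [157 156 157 156 156 155 157 155 154 156 155 129]
 [153 155 154 148 138 116  99  94 116 137 161 177]
 [188 187 186 186 184 185 187 186 184 184 186 185]
 [186 187 189 192 194 201 204 205 207 206 189  67]
 [207 205 207 208 208 207 210 208 208 207 205  98]
 [207 208 206 208 207 207 206 208 208 207 171  67]]
(287, 235, 54, 61) [458.64847586 -82.47712232]
```

Request:
{"name": "arm_command", "arguments": {
  "increments": [0,-1,-1,35,0,0,-1,-1,60,0,0,-1,-1,69,0,0,-1,-1,69,0,0.4,-1,-1,69,0,1,-1,-1,69,0,1,-1,-1,69,0,1,-1,-1,69,0,1,-1,-1,69,0,1,-1,-1,69,0]
}}

```text
time: 33.83
tool_pos: [458.6, -83.5, 10.7]
tcp_rot: [3.116, -0.013, 1.571]
contact_force: [0.1, 0.5, 0.3]
grip_width: 36.3
```

```bash
python3 - <<'E'
from h import *
go(498,357,190,90)
E
```

```text
t 33.83 pos [458.6 -83.5  10.7] rpy [178.6  -0.7  90. ] F [0.1 0.5 0.3] M [-0.058  0.058 -0.015] w 36.3 -> shift [ 442.8   43.8 -172.6] spin 0.0 dist 477
```

Request:
{"name": "arm_command", "arguments": {
  "increments": [1,0,0,0,0,1,0,0,0,0,1,0,0,-20,0,1,0,0,-60,0,1,0,0,-110,0,1,0,0,-160,0,1,20,2,-180,0,1,75,7,-180,0,1,135,13,-180,0,1,195,19,-180,0,1,255,25,-180,0,1,315,31,-180,0,1,375,37,-180,0,1,425,43,-180,0,1,443,45,-180,0,1,443,45,-180,0,1,443,45,-180,0]
}}

```text
time: 35.95
tool_pos: [498.8, 356.2, 197.2]
tcp_rot: [3.117, -0.012, 1.57]
contact_force: [-0.4, 0.4, -0.9]
grip_width: 31.3
```

```bash
python3 - <<'E'
from h import *
go(500,358,67,90)
im=imaging.capture("scene");cv2.imwrite("pics/s10.png",im)
P=pose();w=imaging.capture("wrist");cv2.imwrite("pics/w6.png",w)
E
```

```text
t 35.95 pos [498.8 356.2 197.2] rpy [178.6  -0.7  90. ] F [-0.4  0.4 -0.9] M [-0.09   0.061 -0.041] w 31.3 -> shift [  0.2  -2.1 130.2] spin -0.0 dist 130
```

Request:
{"name": "arm_command", "arguments": {
  "increments": [1,0,-2,40,0,1,0,-2,80,0,1,0,-2,110,0,1,0,-2,123,0,1,0,-2,127,0,1,0,-2,129,0,1,0,-2,130,0,1,0,-2,130,0]
}}

```text
time: 37.05
tool_pos: [500.6, 359.0, 68.2]
tcp_rot: [3.115, -0.013, 1.571]
contact_force: [-0.2, 0.1, -0.5]
grip_width: 30.9
```

```bash
python3 - <<'E'
from h import *
go(500,358,67,90)
E
```

```text
t 37.05 pos [500.6 359.   68.2] rpy [178.5  -0.8  90. ] F [-0.2  0.1 -0.5] M [-0.091  0.097  0.03 ] w 30.9 -> shift [-1.  -0.6  1.1] spin 0.0 dist 2
```

Lower the last bit, open, retract, and move aside for the check.

Request:
{"name": "arm_command", "arguments": {
  "increments": [1,0,0,1,0,1,0,0,1.5,0,0.5,0,0,1.5,0,0.3,0,0,1.5,0,0.2,0,0,1.5,0,0.1,0,0,1.5,0,0,0,0,-20,0,0,0,0,-70,0,0,0,0,-130,0,0,-60,0,-150,0,0,-120,0,-150,0,0,-180,0,-150,0,0,-240,0,-150,0,0,-290,0,-150,0,0,-290,0,-150,0]
}}

```text
time: 38.92
tool_pos: [496.6, 64.0, 213.8]
tcp_rot: [3.116, -0.012, 1.566]
contact_force: [-0.3, -0.2, 0.3]
grip_width: 91.8
```

```bash
python3 - <<'E'
from h import *
go(500,358,67,90)
c=imaging.calibration("top");t=imaging.capture("top");s=imaging.capture("scene");cs=imaging.calibration("scene")
hsv=cv2.cvtColor(t,cv2.COLOR_BGR2HSV).astype(int);H,S,V=hsv[...,0],hsv[...,1],hsv[...,2]
m=np.zeros(H.shape,np.uint8);m[200:325,85:192]=((H>5)&(H<25)&(S>70))[200:325,85:192]
k=max(cv2.findContours(m,cv2.RETR_EXTERNAL,cv2.CHAIN_APPROX_NONE)[0],key=cv2.contourArea)[:,0]
r=cv2.minAreaRect(np.array([onplane(c,u,v,64) for u,v in k],np.float32));d=np.array(r[0])-[495.4,358];print(r,"local",d@[.9925,.122],d@[-.122,.9925])
a=cv2.resize(t[190:330,80:430],(800,320));b=cv2.resize(s[160:320,200:600],(700,280))
o=np.zeros((600,800,3),np.uint8);o[:320]=a;o[320:,:700]=b;cv2.imwrite("pics/fin.png",o)
E
```

```text
t 38.92 pos [496.6  64.  213.8] rpy [178.5  -0.7  89.7] F [-0.3 -0.2  0.3] M [-0.024  0.126 -0.028] w 91.8 -> shift [292.2  -1.8 150.4] spin -0.3 dist 329
((499.9195556640625, 357.7923889160156), (111.86770629882812, 113.48872375488281), 2.9562296867370605) local 4.460330444335961 -0.75743979187012
```

View pics/fin.png

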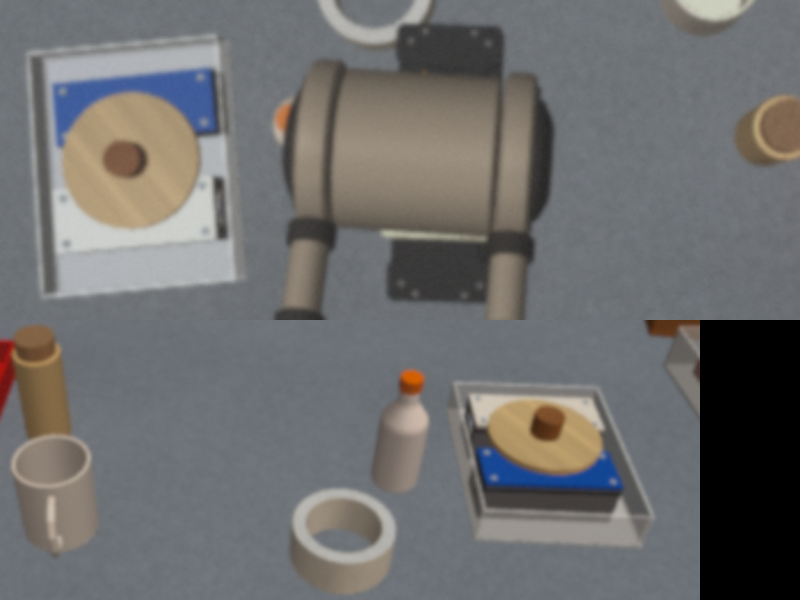

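```bash
python3 -c "
from plant import ticket
print(ticket.close_job())"
```

```text
the job is handed in; nothing more can be done
None
```

Neither gearbox showed any sign of a loose piece, so I judged both sound. They now lie side by side in the clear kit box with the wheel on top, and I handed the job in at about 39 s of the 72 s allowed.

**Tipping:** The interface cannot tilt the hand. I pressed each end of the held gearbox on the kit box rim so it turned in the grip, then lifted it clear and paused. I judged the first tilt of each by eye at about 18–20 degrees. The second white tilt I only saw in a picture without putting a figure on it. I took the second blue tilt from the hand heights and did not view it.

**Feel for the loose piece:** A loose piece would have shifted the moment by 0.15 N m.

| Gearbox | Moment, one end down | Moment, other end down | Shift | Apparent mass |
|---|---|---|---|---|
| White | −0.10 N m (2 readings) | −0.08 N m | about 0.02 N m | about 0.45 kg |
| Blue | +0.036 N m | +0.026 N m | about 0.01 N m | about 0.36 kg |

Both masses are below the 0.52 kg minimum for a gearbox carrying the piece.

**Last checks:**
- **Wheel:** the top camera put its centre about (4, −1) mm from the box centre, lying flat with the hub up.
- **Gearboxes:** they were at about x = −42 and +51 mm in the box before the wheel went on. Both look flat on the floor in the last picture.
- **Bystanders:** the mug and tape roll look undisturbed; the arm hid part of the bottle from above and the spool was cut off at the edge of the picture. I did not measure their positions again.
- **Gripper:** open and clear of everything, with no contact force.

**Small disagreements:** A tilt of about 1.5 degrees stayed in the tool after an early out-of-reach test move. Hand positions also differed from commanded by a few mm under load. Both stayed within tolerance.

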